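# Centre the reagent cartridge on the lift stand and crank it up

### The arm

A 7-joint arm with a two-finger parallel gripper is mounted at the origin on the work surface. World frame = base frame: x ahead of the robot, y to its left, z up, the work surface at z = 0. Lengths are in mm, angles in rad, forces in N, time in s.
With the tool pointing down it reaches from about 425 to 925 mm from the base axis. Payload 6.8 kg.
Tool frame: the origin (TCP) lies on the centre line of the jaws, within the pads' length; the fingertips stand 19 mm ahead of it and the grasp point (between the pads) is the TCP (ctrl.finger_overhang is the distance from the TCP to the fingertips, in mm); z points along the fingers, y is the line along which they close (so a half turn about z gives the same grasp; the last joint's range is limited). The gripper opens to 85 mm and grips with 20 to 120 N. Pads are 22 mm wide; open, the fingers measure 114 mm over their backs; the gripper's body (76 mm by 85 mm) begins 54 mm behind the grasp point. The pads swing forward as they close: fully open they stand 13 mm farther back than shut.
Start: joints at [1.209, 0.477, 0.022, 1.555, -0.011, 1.109, -0.083], TCP at [169.49, -653.391, 250.308] pointing down, gripper open.
Joint ranges: [-2.96, 2.96], [-0.34, 2.1], [-1.41, 1.46], [0.24, 2.44], [-1.37, 4.51], [0.17, 1.92], [-2.96, 2.96]. Speed limits (rad/s): [2.39, 2.39, 3.14, 3.14, 3.14, 3.14, 3.14].

### API

Orientations are given as a rotation vector (axis times angle).
In Python, from rig import ctrl, cams gives the robot as it stands.
- The arm moves only by the tool move_arm, never from a script. Its argument "targets" is a list of rows, each an object with "travel": the shift along the world's x, y, z in mm, a list of three; "spin": the turn about the world's z in degrees. A call has 1 to 20 rows; each row is the pose to reach, as a shift and turn from the pose commanded when the call began; what a row does not reach only later rows make up. A row lasts 1/10 s, in which the tool goes at most 50 mm and 8.59 degrees, less where a joint would pass 70% of its speed; a pose out of reach is approached as far as the arm can. A call with a gripper value outside its range is refused whole. "claw" is the opening in per cent of the stroke, from 0 (shut) to 100 (fully open), set as the call begins (left out, the last holds). The fingers move at their own pace and stop on an object; the grip force is fixed at half the most. Time passes only in rows, so rows that repeat a pose let the fingers close. It gives the time, the measured TCP pose, the force, the opening and the grip force at its end, in the units of the state.
- ctrl.get_state(): the state, without advancing time (a new reading comes with each control period).
- cams.camera(name): name is "side" or "top"; returns the picture (384x512x3 uint8, red, green, blue); there is no depth.
- cams.camera_info(name): a dict with "K" (3x3 intrinsics, pixels), "R" (3x3) and "t" (3): a world point X has camera coordinates R X + t. Camera axes: x right, y down, z forward; pixel columns grow to the right and rows downward; lengths in mm; the calibration is good to about 2 mm. A picture is of the moment at which its call begins. camera_info takes no time and is no camera call.
- ctrl.close_job(): hands the job in; it is judged then, once.
The state is a dict: "time_s": time; "qpos": joint angles; "qvel": joint speeds; "joint_efforts": joint torques, N m; "tool_pos": TCP position; "ee_rot": TCP orientation; "ft_force": force on the tool from outside, world axes, zero at the start; "wrist_torque": the same for the moment, N m; "width": finger opening in mm; "finger_force": force on a finger pad.
Only numpy, scipy, OpenCV 4.12 (cv2) and the standard library are available. Lean on these libraries where they do the work, as an engineer would, in place of code of your own. Each camera call takes 0.05 s, during which the arm holds its last target. There are 200 camera calls.

### The job

Pick up the white reagent cartridge and set it down gently on the small metal platform of the lift stand, square and centred so that no edge of it overhangs, and let go of it. Only then take hold of the crank's loose black sleeve and, keeping hold of it all the while, turn the crank clockwise (seen from above) until the platform is fully up against its stop, then let go. The cartridge must still stand fully on the platform, and the other things on the bench are to be left where they are.

Things in the scene. Friction and masses are not known exactly. Their poses are not given: they have to be found in the camera images.
- cartridge: loose white plastic reagent cartridge, 0.28 to 0.56 kg: a block 60 (its x) x 100 (its y) x 55 mm high with a thin grey stripe and, centred on top, a grip rib 24 (x) x 64 (y) x 30 mm high: 85 mm high in all. Origin at the centre of its underside, z up; a half turn makes no difference. It starts upright on the bench in any yaw, beside the lift stand.
- corner0 (a point): corner of the cartridge's underside, at -30 mm along the cartridge's x and -50 mm along its y
- corner1 (a point): corner of the cartridge's underside, at +30 mm along the cartridge's x and -50 mm along its y
- corner2 (a point): corner of the cartridge's underside, at +30 mm along the cartridge's x and +50 mm along its y
- corner3 (a point): corner of the cartridge's underside, at -30 mm along the cartridge's x and +50 mm along its y
- platform: flat aluminium platform of the lift stand, 76 (its x) x 116 (its y) x 8 mm, no rim, nothing above it; origin at the centre of its top face, z up. Its top starts 55 to 80 mm above the bench and rises straight up with the crank, 10 mm per rad, to 135 mm.
- lift: heavy lift stand that does not move: grey base plate 12 mm thick, reaching 70 mm to each side in x and from -80 to +240 mm in y of its origin, which lies on the bench below the platform's centre; at y = +190 mm stands a white column 60 x 60 mm, 150 mm high, with the crank on top.
- crank_axis (a point): point on the crank's vertical axis, above the column, at the mid height of the sleeve (215 mm above the bench); nothing is there but air, as the hub ends at 176 mm
- sleeve_mid (a point): middle of the crank's upright black grip sleeve, on the sleeve's axis, 55 mm from the crank's axis, 215 mm above the bench. Sleeve: round, 26 mm across, 72 mm long (179 to 251 mm above the bench), spinning freely on its pin, so a hand of fixed heading can carry it round. A disc 18 mm across caps the pin, up to 258 mm; the flat crank arm runs below the sleeve, at 168 to 176 mm.
- crank (a joint): crank angle in rad, grows clockwise seen from above; 0 is platform at the bottom, 8.0 is the top stop. Starts between 0 and 2.5. Stays where it is left; turning takes about 3 to 4 N at the sleeve.
- sleeve: the black sleeve itself (origin at the centre of its lower end, z up; it spins, so its heading means nothing)
- tube_rack: bystander: white block 60 x 160 mm with blue-capped tubes, 95 mm high; origin under its centre
- wash_bottle: bystander: clear bottle, 60 mm across, 150 mm high; origin under its centre
- jar: bystander: amber glass jar, 58 mm across, 65 mm high; origin under its centre
- scanner: bystander: white hand-held code reader lying down, about 170 mm long, 45 mm high; origin under its head, handle towards its -x
- glove_box: bystander: cardboard box 120 x 220 x 80 mm; origin under its centre
- tip_box: bystander: grey box with clear lid, 87 x 127 x 70 mm; origin under its centre
- stamp: bystander: small black and grey hand stamp, 50 x 35 x 70 mm; origin under its centre
There are look-alikes about, which are no part of the job. Leave any green or purple look-alike of the cartridge alone.

How it is judged:
By the outcome, as a careful person would: the job done as asked, in the order asked, and still so for the second after the job is handed in, with the robot touching nothing.
It also fails if it takes over 67 s, if anything falls off the work surface, if the arm or the gripper's body presses on something with over 40 N, if the wrist force passes 120 N, or if a joint passes its speed limit or range.

## Working session

There is one attempt and no reset: what is moved stays moved. The work goes in short steps, Python scripts to look and compute and a tool call to move; the robot and the scene stay as the last step left them, time stands still between calls to the robot, and variables do not carry over. Pictures are saved under pics/ and viewed, at most 10 in all, crops included, and the job is handed in when it is done.

Besides the shell and the picture viewer there is one more tool, called after "Request:" in YAML: its name, and indented under it one key for each argument. move_arm: Moves the arm, as the interface text tells. Its arguments: {"type":"object","properties":{"targets":{"type":"array","items":{"type":"object","properties":{"travel":{"type":"array","items":{"type":"number"}},"spin":{"type":"number"}}}},"claw":{"type":"number"}},"required":["targets"]}

```bash
mkdir -p pics
python3 - <<'E'
from rig import ctrl,cams
import cv2,numpy as np
for n in("side","top"):
    im=cams.camera(n);np.save(f"pics/{n}0.npy",im);cv2.imwrite(f"pics/{n}0.png",cv2.resize(im[:,:,::-1],(800,600),interpolation=cv2.INTER_CUBIC))
    i=cams.camera_info(n);print(n,np.round(i["K"],1).tolist(),np.round(i["R"],3).tolist(),np.round(i["t"]),-np.array(i["R"]).T@i["t"])
s=ctrl.get_state();print(s["tool_pos"],s["ee_rot"],s["width"],s["time_s"])
E
```

```text
side [[461.1, 0.0, 256.3], [0.0, 461.1, 186.7], [0.0, 0.0, 1.0]] [[-0.953, -0.303, -0.002], [-0.232, 0.733, -0.64], [0.196, -0.609, -0.769]] [ 518.  247. 1417.] [ 273.66472339  839.22306972 1248.05377064]
top [[354.8, 0.0, 253.7], [0.0, 354.8, 193.7], [0.0, 0.0, 1.0]] [[-0.008, -1.0, -0.014], [-0.983, 0.01, -0.186], [0.186, 0.013, -0.982]] [ -29.  587. 1353.] [ 324.96487123  -52.64121808 1438.02456849]
[ 169.34606515 -652.90239614  249.42850727] [-3.11475904e+00 -3.97470226e-01  5.18908486e-04] 85.68861578754817 0.1
```

View pics/top0.png

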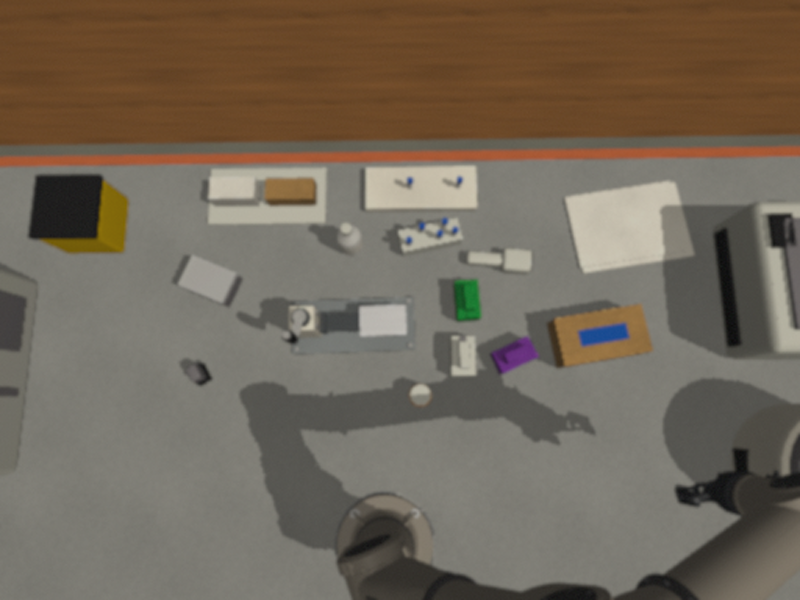

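View pics/side0.png

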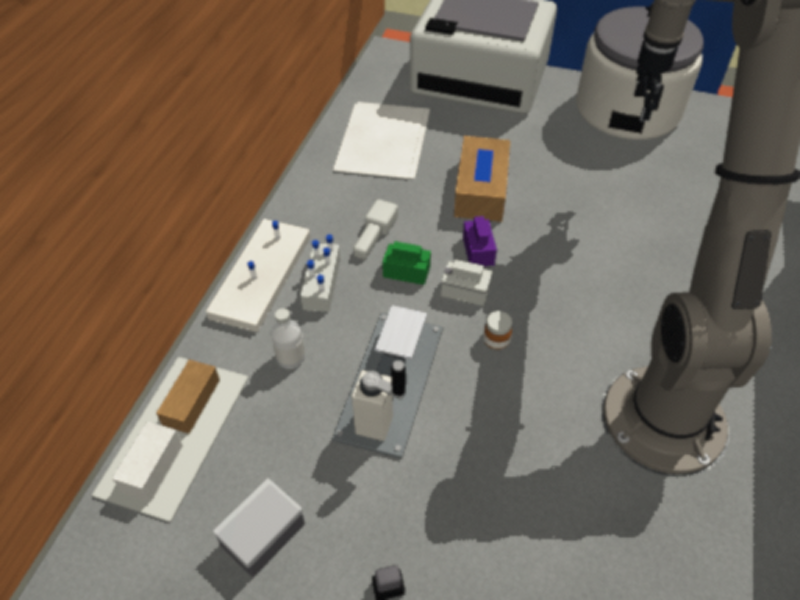

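The top view (800 px scale) shows the white cartridge at (463,355), the platform at (383,320), the column at (302,318) and the sleeve at about (290,337). In the side view the cartridge is at (467,280), the platform at (402,331) and the sleeve at (398,378).

```bash
cat > h.py <<'E'
import cv2,numpy as np
from rig import ctrl,cams
def ray(n,p):
    i=cams.camera_info(n);K,R,t=(np.array(i[k]) for k in"KRt")
    d=R.T@np.linalg.inv(K)@np.array([p[0],p[1],1.]);return -R.T@t,d
def plane(n,p,z):
    c,d=ray(n,p);return c+d*(z-c[2])/d[2]
def tri(p,q):
    c,d=ray("top",p);e,f=ray("side",q);A=np.stack([d,-f],1)
    s=np.linalg.lstsq(A,e-c,rcond=None)[0];a=c+s[0]*d;b=e+s[1]*f
    return (a+b)/2,np.linalg.norm(a-b)
def proj(n,X):
    i=cams.camera_info(n);c=np.array(i["R"])@X+i["t"];p=np.array(i["K"])@c;return p[:2]/p[2]
def blob(im,box,f):
    x0,y0,x1,y1=box;m=f(im[y0:y1,x0:x1].astype(int)).astype(np.uint8)
    cs,_=cv2.findContours(m,cv2.RETR_EXTERNAL,cv2.CHAIN_APPROX_NONE)
    c=max(cs,key=cv2.contourArea)+np.array([x0,y0]);return c
E
python3 - <<'E'
from h import *
T=np.load("pics/top0.npy");S=np.load("pics/side0.npy")
f=lambda th:(lambda a:a.min(2)>th)
o=[]
for n,im,b in(("top",T,(180,180,320,250)),("side",S,(215,155,325,290))):
    x0,y0,x1,y1=b;o.append(cv2.resize(im[y0:y1,x0:x1,::-1],None,fx=5 if n=="top" else 4,fy=5 if n=="top" else 4,interpolation=cv2.INTER_CUBIC))
for k,a in enumerate(o):cv2.imwrite(f"pics/c{k}.png",a)
for nm,n,im,b in(("plat","top",T,(225,185,268,222)),("plat","side",S,(235,190,280,235)),("cart","top",T,(284,210,310,245)),("cart","side",S,(278,160,320,200))):
  for th in(150,170):
    r=cv2.minAreaRect(blob(im,b,f(th)));print(nm,n,th,np.round(r[0],1),np.round(r[1],1),round(r[2],1),np.round(cv2.boxPoints(r),1).tolist())
E
```

```text
plat top 150 [244.5 204.5] [19. 29.] 90.0 [[230.0, 195.0], [259.0, 195.0], [259.0, 214.0], [230.0, 214.0]]
plat top 170 [244.8 204.8] [17.4 28.2] 87.7 [[230.3000030517578, 196.6999969482422], [258.5, 195.60000610351562], [259.20001220703125, 213.0], [231.0, 214.10000610351562]]
plat side 150 [256.8 211.4] [27.3 31.4] 13.2 [[239.89999389648438, 223.5], [247.10000610351562, 193.0], [273.70001220703125, 199.1999969482422], [266.5, 229.8000030517578]]
plat side 170 [256.4 211.3] [23.7 31.3] 18.4 [[240.1999969482422, 222.39999389648438], [250.10000610351562, 192.6999969482422], [272.6000061035156, 200.1999969482422], [262.70001220703125, 229.89999389648438]]
cart top 150 [296.5 227.5] [23. 13.] 90.0 [[290.0, 216.0], [303.0, 216.0], [303.0, 239.0], [290.0, 239.0]]Traceback (most recent call last):
  File "<stdin>", line 10, in <module>
  File "h.py", line 17, in blob
    c=max(cs,key=cv2.contourArea)+np.array([x0,y0]);return c
      ~~~^^^^^^^^^^^^^^^^^^^^^^^^
ValueError: max() iterable argument is empty
```

View pics/c0.png

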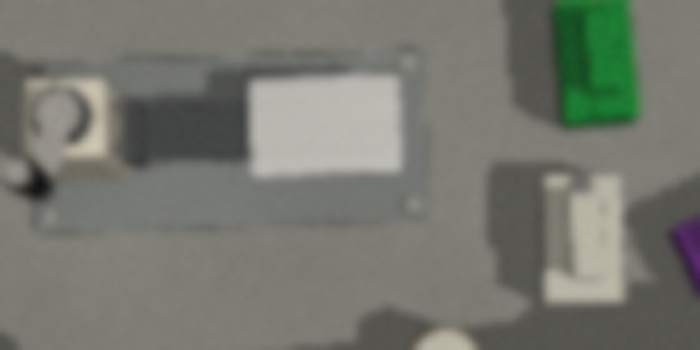

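View pics/c1.png

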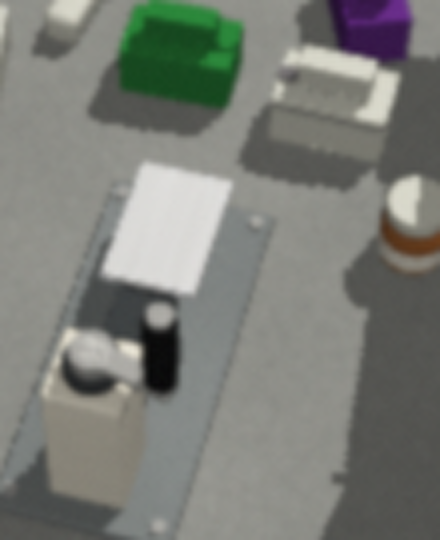

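The crops show the platform corners in c0 at (248,82), (402,74), (404,171), (252,178) and in c1 at (145,163), (233,183), (193,295), (102,270). The cartridge's block top in c0 spans (543,173) to (626,302), with its long axis along world x. The sleeve cap is at about c0 (15,170) and c1 (160,315).

Run:
```python
from h import *
c0=lambda p:(np.array(p)+.5)/5-.5+[180,180]
c1=lambda p:(np.array(p)+.5)/4-.5+[215,155]
a=np.array([(248,82),(402,74),(404,171),(252,178)]);b=np.array([(102,270),(145,163),(233,183),(193,295)])
P=np.array([tri(c0(p),c1(q))[0] for p,q in zip(a,b)])
print("plat pts",P.round(),P.mean(0).round(1))
z=P.mean(0)[2]
Q=np.array([plane("top",c0(p),z) for p in a]);print("plat rect",cv2.minAreaRect(Q[:,:2].astype(np.float32)))
Q=np.array([plane("top",c0(p),55) for p in [(543,173),(622,173),(626,302),(545,302)]]);print("cart",Q.round(),cv2.minAreaRect(Q[:,:2].astype(np.float32)))
T=np.load("pics/top0.npy");
cs=blob(T,(284,210,310,245),lambda a:a.min(2)>120);print(cv2.minAreaRect(cs))
Q=np.array([plane("top",p[0],55)[:2] for p in cs],np.float32);print("cart blob",cv2.minAreaRect(Q))
# lift base corners & bolts
B=np.array([plane("top",c0(p),12) for p in [(32,232),(424,217),(418,48),(408,60),(413,204),(51,217)]]);print("base",B.round())
for s in[(12,168),(18,172)]: print("cap",tri(c0(s),c1((160,313))),plane("top",c0(s),258))
print("cap side",plane("side",c1((160,313)),258))
print("hub",plane("top",c0((58,114)),176),plane("side",c1((90,352)),176))
```

```text
plat pts [[576.  61.  74.]
 [582. -60.  62.]
 [506. -60.  63.]
 [502.  58.  68.]] [ 5.414e+02 -1.000e-01  6.670e+01]
plat rect ((540.7739868164062, -0.5590744018554688), (76.77359008789062, 121.29512023925781), 2.4151077270507812)
cart [[ 504. -169.   55.]
 [ 503. -231.   55.]
 [ 403. -231.   55.]
 [ 403. -168.   55.]] ((453.27142333984375, -199.83750915527344), (62.51613235473633, 100.43163299560547), 89.49691009521484)
((297.0, 226.5), (27.0, 16.0), 90.0)
cart blob ((455.6353759765625, -202.28646850585938), (61.915061950683594, 106.63583374023438), 88.00860595703125)
base [[465. 240.  12.]
 [475. -76.  12.]
 [613. -73.  12.]
 [604. -65.  12.]
 [485. -67.  12.]
 [477. 225.  12.]]
cap (array([483.50024466, 204.03635279, 258.26904633]), np.float64(1.7199197401846862)) [484.4009204  204.19823866 258.        ]
cap (array([482.9113023 , 201.08853572, 253.65499515]), np.float64(1.355571548661241)) [481.65352645 200.07514759 258.        ]
cap side [482.68278753 203.87268688 258.        ]
hub [534.4703313  189.87454495 176.        ] [535.99975535 196.40148911 176.        ]
```

Request:
move_arm:
  targets:
    - {"travel": [40, 60, 0], "spin": -2}
    - {"travel": [80, 120, -10], "spin": -5}
    - {"travel": [284, 453, -80], "spin": -14.5}
    - {"travel": [284, 453, -80], "spin": -14.5}
    - {"travel": [284, 453, -80], "spin": -14.5}
    - {"travel": [284, 453, -80], "spin": -14.5}
    - {"travel": [284, 453, -80], "spin": -14.5}
    - {"travel": [284, 453, -80], "spin": -14.5}
    - {"travel": [284, 453, -80], "spin": -14.5}
    - {"travel": [284, 453, -80], "spin": -14.5}
    - {"travel": [284, 453, -80], "spin": -14.5}
    - {"travel": [284, 453, -80], "spin": -14.5}
    - {"travel": [284, 453, -90], "spin": -14.5}
    - {"travel": [284, 453, -90], "spin": -14.5}
    - {"travel": [284, 453, -90], "spin": -14.5}
    - {"travel": [284, 453, -90], "spin": -14.5}
  claw: 60

```text
time_s: 1.7
tool_pos: [452.9, -201.6, 160.3]
ee_rot: [3.141, -0.003, -0.0]
ft_force: [-0.7, -0.2, 0.2]
width: 50.9
finger_force: 0.0
```

Run:
```python
from h import *
o=[]
for n,b in(("top",(260,190,350,260)),("side",(255,130,345,200))):
    im=cams.camera(n);np.save(f"pics/{n}1.npy",im);x0,y0,x1,y1=b
    o.append(cv2.resize(im[y0:y1,x0:x1,::-1],None,fx=4.4,fy=6,interpolation=cv2.INTER_CUBIC) if 0 else cv2.resize(im[y0:y1,x0:x1,::-1],(396,308),interpolation=cv2.INTER_CUBIC))
cv2.imwrite("pics/d.png",np.hstack(o))
```

```text
(no output)
```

View pics/d.png

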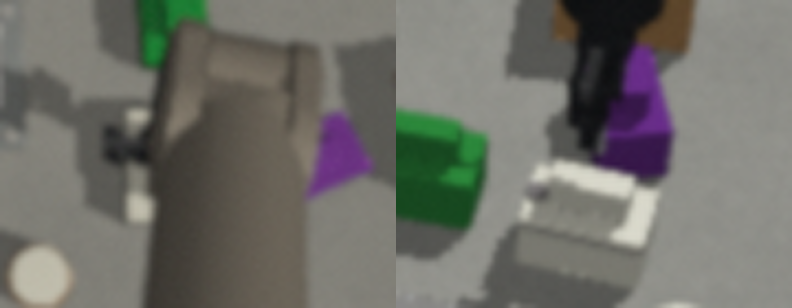

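The gripper (left half about (130,145), right half about (590,130)) sits above the cartridge's rib and is clear of the purple block. Now I'll descend and grip.

Request:
move_arm:
  targets:
    - {"travel": [0, 1, -30]}
    - {"travel": [0, 1, -55]}
    - {"travel": [0, 1, -70]}
    - {"travel": [0, 1, -80]}
    - {"travel": [0, 1, -80]}
    - {"travel": [0, 1, -80]}

```text
$.targets[0]: bad value
```

Request:
move_arm:
  targets:
    - {"travel": [0, 0, 0]}
    - {"travel": [0, 0, 0]}
    - {"travel": [0, 0, 0]}
    - {"travel": [0, 0, 0]}
    - {"travel": [0, 0, 0]}
    - {"travel": [0, 0, 0]}
    - {"travel": [0, 0, 0]}
    - {"travel": [0, 0, 0]}
  claw: 0

```text
$.targets[0]: bad value
```

Spin must be given in every row.

Request:
move_arm:
  targets:
    - {"travel": [0, 1, -30], "spin": 0}
    - {"travel": [0, 1, -55], "spin": 0}
    - {"travel": [0, 1, -70], "spin": 0}
    - {"travel": [0, 1, -80], "spin": 0}
    - {"travel": [0, 1, -80], "spin": 0}
    - {"travel": [0, 1, -80], "spin": 0}

```text
time_s: 2.4
tool_pos: [453.9, -199.6, 80.8]
ee_rot: [3.141, 0.001, 0.001]
ft_force: [0.2, -0.5, -0.1]
width: 51.3
finger_force: 0.0
```

Request:
move_arm:
  targets:
    - {"travel": [0, 0, 0], "spin": 0}
    - {"travel": [0, 0, 0], "spin": 0}
    - {"travel": [0, 0, 0], "spin": 0}
    - {"travel": [0, 0, 0], "spin": 0}
    - {"travel": [0, 0, 0], "spin": 0}
    - {"travel": [0, 0, 0], "spin": 0}
    - {"travel": [0, 0, 0], "spin": 0}
    - {"travel": [0, 0, 0], "spin": 0}
  claw: 0

```text
time_s: 3.2
tool_pos: [454.1, -199.4, 81.2]
ee_rot: [3.141, 0.001, 0.002]
ft_force: [-0.7, 1.3, 6.4]
width: 23.0
finger_force: 60.6
```

Request:
move_arm:
  targets:
    - {"travel": [0, 0, 20], "spin": 0}
    - {"travel": [0, 0, 50], "spin": 0}
    - {"travel": [0, 0, 85], "spin": 0}
    - {"travel": [0, 0, 110], "spin": 0}
    - {"travel": [10, 20, 110], "spin": 8}
    - {"travel": [20, 40, 110], "spin": 16}
    - {"travel": [30, 60, 110], "spin": 24}
    - {"travel": [40, 80, 110], "spin": 32}
    - {"travel": [50, 100, 110], "spin": 40}
    - {"travel": [57, 120, 110], "spin": 48}
    - {"travel": [64, 140, 110], "spin": 56}
    - {"travel": [71, 160, 110], "spin": 64}
    - {"travel": [78, 175, 110], "spin": 72}
    - {"travel": [83, 188, 110], "spin": 80}
    - {"travel": [86, 196, 110], "spin": 88}
    - {"travel": [87, 199, 110], "spin": 92}
    - {"travel": [87, 199, 110], "spin": 92}
    - {"travel": [87, 199, 110], "spin": 92}
    - {"travel": [87, 199, 110], "spin": 92}
    - {"travel": [87, 199, 110], "spin": 92}

```text
time_s: 5.2
tool_pos: [540.3, -0.9, 190.2]
ee_rot: [2.183, 2.259, -0.001]
ft_force: [0.5, -0.7, -4.2]
width: 23.0
finger_force: 60.0
```

Run:
```python
from h import *
s=ctrl.get_state();print(s["tool_pos"],s["ee_rot"],s["width"],s["ft_force"])
o=[]
for n,b in(("top",(200,170,290,240)),("side",(220,140,310,245))):
    im=cams.camera(n);np.save(f"pics/{n}2.npy",im);x0,y0,x1,y1=b
    a=cv2.resize(im[y0:y1,x0:x1,::-1],None,fx=4.4,fy=4.4,interpolation=cv2.INTER_CUBIC)
    o.append(cv2.copyMakeBorder(a,0,462-a.shape[0],0,0,cv2.BORDER_CONSTANT))
cv2.imwrite("pics/e.png",np.hstack(o))
```

```text
[540.27116393  -0.86470472 190.19711232] [ 2.18317302e+00  2.25901910e+00 -7.18831009e-04] 22.98629218186696 [ 0.48775733 -0.66697337 -4.20908426]
```

View pics/e.png

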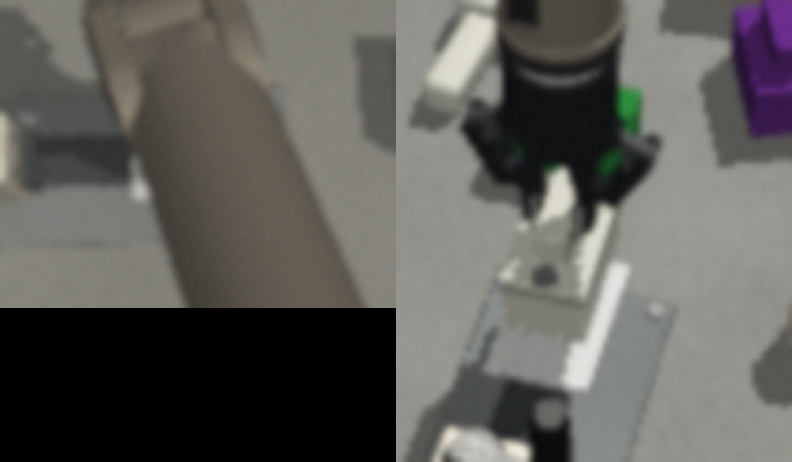

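The right pane shows the held cartridge over the platform. Its block-top near corners are at (499,280) and (588,298), and its far right corner is near (617,205). Next I'll check its offset from the TCP.

Run:
```python
from h import *
f=lambda p:(np.array(p)-[396,0]+.5)/4.4-.5+[220,140]
P=[plane("side",f(p),164) for p in[(499,280),(590,298),(617,205)]];print(np.round(P,1))
print([np.round(plane("side",f(p),109),1) for p in[(503,332),(582,343)]])
a=np.deg2rad(1.9);R=np.array([[np.cos(a),-np.sin(a)],[np.sin(a),np.cos(a)]])
for l in[(-30,50),(30,50),(30,-50)]: print(np.round(R@l+[540.3,-.9],1))
# platform in side view with th, near corners
print("plat near/right corners z67",[np.round(plane("side",f(p),67),1) for p in[(583,390),(630,265),(487,372)]])
```

```text
[[567.7  53.4 164. ]
 [504.6  49.4 164. ]
 [510.6 -33.8 164. ]]
[array([565.3,  55.9, 109. ]), array([510.2,  48.3, 109. ])]
[508.7  48.1]
[568.6  50.1]
[571.9 -49.9]
plat near/right corners z67 [array([506.1,  57.9,  67. ]), array([506.1, -59.5,  67. ]), array([575.6,  63.7,  67. ])]
```

Request:
move_arm:
  targets:
    - {"travel": [1, 0, -10], "spin": 0}
    - {"travel": [1, 0, -20], "spin": 0}
    - {"travel": [1, 0, -28], "spin": 0}
    - {"travel": [1, 0, -32], "spin": 0}
    - {"travel": [1, 0, -34], "spin": 0}
    - {"travel": [1, 0, -34], "spin": 0}
    - {"travel": [1, 0, -35], "spin": 0}
    - {"travel": [1, 0, -36], "spin": 0}
    - {"travel": [1, 0, -36], "spin": 0}

```text
time_s: 6.2
tool_pos: [541.5, -0.4, 154.4]
ee_rot: [2.181, 2.26, 0.0]
ft_force: [0.8, -0.7, -4.9]
width: 23.1
finger_force: 60.0
```

Request:
move_arm:
  targets:
    - {"travel": [0, 0, -1], "spin": 0}
    - {"travel": [0, 0, -2], "spin": 0}
    - {"travel": [0, 0, -2], "spin": 0}

```text
time_s: 6.5
tool_pos: [541.6, -0.5, 153.4]
ee_rot: [2.181, 2.26, -0.0]
ft_force: [-3.4, 0.1, 5.3]
width: 23.0
finger_force: 61.3
```

Request:
move_arm:
  targets:
    - {"travel": [0, 0, -1], "spin": 0}
    - {"travel": [0, 0, -2], "spin": 0}
    - {"travel": [0, 0, -2], "spin": 0}

```text
time_s: 6.8
tool_pos: [541.6, -0.5, 151.5]
ee_rot: [2.181, 2.26, -0.0]
ft_force: [-4.2, -1.7, 6.6]
width: 22.9
finger_force: 61.5
```

Request:
move_arm:
  targets:
    - {"travel": [0, 0, 0], "spin": 0}
    - {"travel": [0, 0, 0], "spin": 0}
    - {"travel": [0, 0, 0], "spin": 0}
    - {"travel": [0, 0, 0], "spin": 0}
    - {"travel": [0, 0, 0], "spin": 0}
    - {"travel": [0, 0, 0], "spin": 0}
    - {"travel": [0, 0, 15], "spin": 0}
    - {"travel": [0, 0, 40], "spin": 0}
    - {"travel": [0, 0, 80], "spin": 0}
    - {"travel": [0, 0, 130], "spin": 0}
    - {"travel": [0, 0, 150], "spin": 0}
    - {"travel": [-70, -10, 150], "spin": 0}
    - {"travel": [-110, -50, 150], "spin": 0}
    - {"travel": [-110, -100, 150], "spin": 0}
    - {"travel": [-110, -150, 150], "spin": 0}
    - {"travel": [-110, -180, 150], "spin": 0}
    - {"travel": [-110, -180, 150], "spin": 0}
  claw: 60

```text
time_s: 8.5
tool_pos: [430.2, -186.9, 301.3]
ee_rot: [2.191, 2.248, -0.002]
ft_force: [0.2, 0.6, -1.2]
width: 51.4
finger_force: 0.0
```

Run:
```python
from h import *
s=ctrl.get_state();print(s["tool_pos"],s["width"],s["ft_force"],s["time_s"])
o=[]
for n,b in(("top",(180,170,270,240)),("side",(220,150,310,265))):
    im=cams.camera(n);np.save(f"pics/{n}3.npy",im);x0,y0,x1,y1=b
    a=cv2.resize(im[y0:y1,x0:x1,::-1],None,fx=4.4,fy=4.4,interpolation=cv2.INTER_CUBIC)
    o.append(cv2.copyMakeBorder(a,0,506-a.shape[0],0,0,cv2.BORDER_CONSTANT))
cv2.imwrite("pics/f.png",np.hstack(o))
```

```text
[ 430.21409384 -186.8565925   301.29351409] 51.37309279713553 [ 0.17685241  0.64940662 -1.23546471] 8.5
```

View pics/f.png

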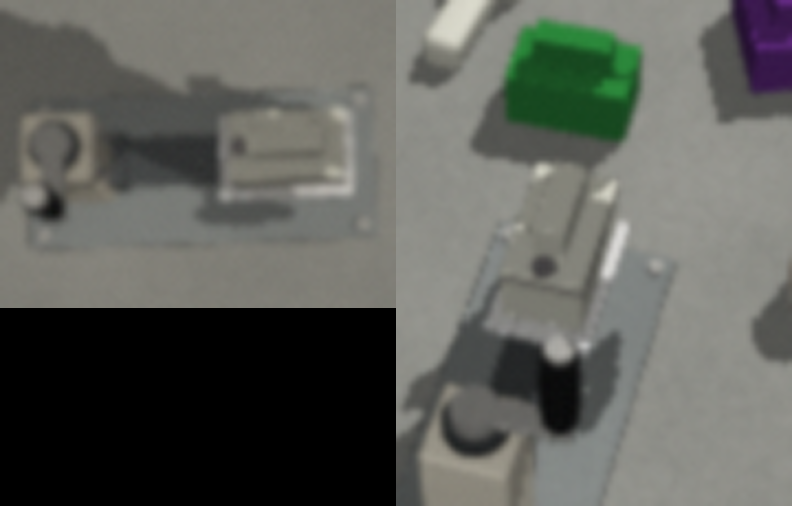

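The cartridge stands on the platform, with its block top at about (220,113), (343,107), (346,180), (222,186) in the left pane. A platform rim shows at the right (353,150) and the bottom (290,192). The sleeve cap is at left-pane (33,196) and right-pane (558,348).

Run:
```python
from h import *
t=lambda p:(np.array(p)+.5)/4.4-.5+[180,170]
s=lambda p:(np.array(p)-[396,0]+.5)/4.4-.5+[220,150]
Q=np.array([plane("top",t(p),125) for p in[(220,113),(343,107),(346,180),(222,186)]]);print(Q.round(1),Q.mean(0),cv2.minAreaRect(Q[:,:2].astype(np.float32)))
print("plat right/bottom",[plane("top",t(p),70).round(1) for p in[(355,193),(353,107),(220,198)]])
print("near bottom corners side z70",[plane("side",s(p),70).round(1) for p in[(490,323),(578,338)]])
print("plat right side",[plane("side",s(p),70).round(1) for p in[(629,222),(583,348)]])
print("cap",tri(t((33,196)),s((558,346))),plane("top",t((33,196)),258),plane("side",s((558,346)),258))
print("hub",plane("top",t((53,146)),176))
```

```text
[[568.6  55.2 125. ]
 [572.7 -50.1 125. ]
 [509.6 -52.  125. ]
 [505.5  53.3 125. ]] [539.09674997   1.59335336 125.        ] ((539.1011962890625, 1.57379150390625), (63.07072830200195, 105.88652038574219), 2.222508430480957)
plat right/bottom [array([505.7, -59.8,  70. ]), array([582.9, -58.9,  70. ]), array([502.4,  59.4,  70. ])]
near bottom corners side z70 [array([574.2,  60.9,  70. ]), array([510.9,  54.4,  70. ])]
plat right side [array([505.9, -56.1,  70. ]), array([505. ,  61.5,  70. ])]
cap (array([482.14283499, 187.39541593, 255.98174038]), np.float64(1.7725752675708435)) [480.98578101 186.87902692 258.        ] [482.61745804 188.71501162 258.        ]
hub [533.00557342 188.17577512 176.        ]
```

Request:
move_arm:
  targets:
    - {"travel": [10, 45, 0], "spin": 0}
    - {"travel": [20, 90, 0], "spin": 0}
    - {"travel": [27, 135, 0], "spin": 0}
    - {"travel": [34, 180, 0], "spin": 0}
    - {"travel": [40, 225, 0], "spin": 0}
    - {"travel": [45, 270, 0], "spin": 0}
    - {"travel": [48, 310, 0], "spin": 0}
    - {"travel": [51, 345, 0], "spin": 0}
    - {"travel": [51, 365, 0], "spin": 0}
    - {"travel": [51, 375, 0], "spin": 0}
    - {"travel": [51, 375, 0], "spin": 0}
    - {"travel": [51, 375, 0], "spin": 0}
    - {"travel": [51, 375, 0], "spin": 0}
  claw: 80

```text
time_s: 9.9
tool_pos: [482.6, 193.2, 300.3]
ee_rot: [2.183, 2.258, -0.001]
ft_force: [-0.5, -0.7, 0.3]
width: 68.5
finger_force: 0.0
```

Run:
```python
from h import *
s=ctrl.get_state();print(s["tool_pos"],s["ee_rot"],s["width"],s["ft_force"],s["time_s"])
o=[]
for n,b in(("top",(150,170,240,240)),("side",(220,150,310,265))):
    im=cams.camera(n);x0,y0,x1,y1=b
    a=cv2.resize(im[y0:y1,x0:x1,::-1],None,fx=4.4,fy=4.4,interpolation=cv2.INTER_CUBIC)
    o.append(cv2.copyMakeBorder(a,0,506-a.shape[0],0,0,cv2.BORDER_CONSTANT))
cv2.imwrite("pics/g.png",np.hstack(o))
```

```text
[482.62634138 193.19042875 300.30372765] [ 2.18327738e+00  2.25811015e+00 -9.77860340e-04] 68.49275204957232 [-0.54695053 -0.73200058  0.25142216] 9.9
```

View pics/g.png

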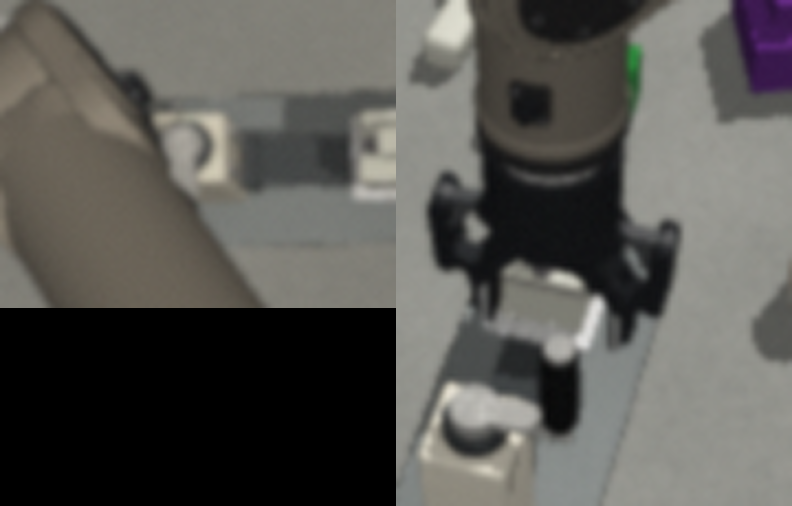

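The right pane shows the open fingers, at about (485,300) and (622,335), behind and above the sleeve cap at (558,348). I'll shift slightly in y, descend and grip.

Request:
move_arm:
  targets:
    - {"travel": [-1, -5, -10], "spin": 0}
    - {"travel": [-1, -5, -30], "spin": 0}
    - {"travel": [-1, -5, -50], "spin": 0}
    - {"travel": [-1, -5, -68], "spin": 0}
    - {"travel": [-1, -5, -78], "spin": 0}
    - {"travel": [-1, -5, -78], "spin": 0}
    - {"travel": [-1, -5, -78], "spin": 0}

```text
time_s: 10.7
tool_pos: [481.7, 189.5, 222.6]
ee_rot: [-2.182, -2.26, -0.0]
ft_force: [-0.7, 0.7, 0.6]
width: 68.5
finger_force: 0.0
```

Request:
move_arm:
  targets:
    - {"travel": [0, 0, 0], "spin": 0}
    - {"travel": [0, 0, 0], "spin": 0}
    - {"travel": [0, 0, 0], "spin": 0}
    - {"travel": [0, 0, 0], "spin": 0}
    - {"travel": [0, 0, 0], "spin": 0}
    - {"travel": [0, 0, 0], "spin": 0}
    - {"travel": [0, 0, 0], "spin": 0}
    - {"travel": [0, 0, 0], "spin": 0}
    - {"travel": [0, 0, 0], "spin": 0}
  claw: 0

```text
time_s: 11.6
tool_pos: [481.0, 189.8, 223.2]
ee_rot: [2.181, 2.261, -0.001]
ft_force: [-4.5, -0.8, 7.7]
width: 23.6
finger_force: 58.7
```

Request:
move_arm:
  targets:
    - {"travel": [0.2, 4.8, 0], "spin": 0}
    - {"travel": [0.8, 9.6, 0], "spin": 0}
    - {"travel": [1.9, 14.2, 0], "spin": 0}
    - {"travel": [3.3, 18.8, 0], "spin": 0}
    - {"travel": [5.2, 23.2, 0], "spin": 0}
    - {"travel": [7.4, 27.5, 0], "spin": 0}
    - {"travel": [9.9, 31.5, 0], "spin": 0}
    - {"travel": [12.9, 35.4, 0], "spin": 0}
    - {"travel": [16.1, 38.9, 0], "spin": 0}

```text
time_s: 12.5
tool_pos: [495.2, 230.6, 223.2]
ee_rot: [-2.177, -2.261, 0.002]
ft_force: [-8.6, 2.8, 9.8]
width: 23.8
finger_force: 59.0
```

Run:
```python
from h import *
s=ctrl.get_state();print(s["tool_pos"],s["width"],s["ft_force"],s["wrist_torque"],s["finger_force"],s["time_s"])
im=cams.camera("side");x0,y0,x1,y1=220,140,310,265
cv2.imwrite("pics/i.png",cv2.resize(im[y0:y1,x0:x1,::-1],None,fx=4.4,fy=4.4,interpolation=cv2.INTER_CUBIC))
```

```text
[495.21856047 230.56970229 223.18855373] 23.794939440111648 [-8.63251976  2.82918197  9.77032913] [ 0.35095309  1.97561657 -0.01553122] 59.031216725707054 12.5
```

View pics/i.png

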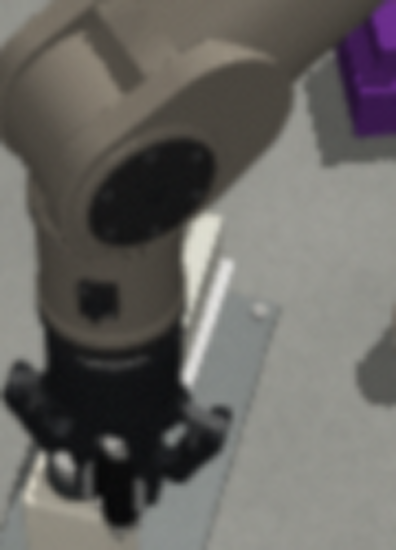

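The held sleeve is visible between the fingers at about (118,490). I'll refit the circle from the two held positions and continue.

```bash
cat > c.py <<'E'
import numpy as np,sys
ax,ay,a0,n,cx,cy=map(float,sys.argv[1:7]);st=float(sys.argv[7]) if len(sys.argv)>7 else 6
for k in range(1,int(n)+1):
    t=np.deg2rad(a0-st*k);print([float(round(ax+55*np.cos(t)-cx,1)),float(round(ay+55*np.sin(t)-cy,1))],end=" ")
E
python3 c.py 535.9 193.6 137.7 16 497.5 228.3
```

```text
[1.8, 6.4] [6.3, 10.0] [11.1, 13.1] [16.3, 15.7] [21.7, 17.7] [27.2, 19.2] [32.9, 20.0] [38.7, 20.3] [44.4, 20.0] [50.1, 19.0] [55.7, 17.5] [61.0, 15.4] [66.1, 12.8] [71.0, 9.6] [75.4, 6.0] [79.5, 1.9]
```

Request:
move_arm:
  targets:
    - {"travel": [2, 5.5, 0], "spin": 0}
    - {"travel": [6.3, 10, 0], "spin": 0}
    - {"travel": [11.1, 13.1, 0], "spin": 0}
    - {"travel": [16.3, 15.7, 0], "spin": 0}
    - {"travel": [21.7, 17.7, 0], "spin": 0}
    - {"travel": [27.2, 19.2, 0], "spin": 0}
    - {"travel": [32.9, 20, 0], "spin": 0}
    - {"travel": [38.7, 20.3, 0], "spin": 0}
    - {"travel": [44.4, 20, 0], "spin": 0}
    - {"travel": [50.1, 19, 0], "spin": 0}
    - {"travel": [55.7, 17.5, 0], "spin": 0}
    - {"travel": [61, 15.4, 0], "spin": 0}
    - {"travel": [66.1, 12.8, 0], "spin": 0}
    - {"travel": [71, 9.6, 0], "spin": 0}
    - {"travel": [75.4, 6, 0], "spin": 0}
    - {"travel": [79.5, 1.9, 0], "spin": 0}

```text
time_s: 14.15
tool_pos: [576.0, 231.7, 223.3]
ee_rot: [-2.179, -2.261, 0.0]
ft_force: [-5.8, 0.6, 6.8]
width: 23.6
finger_force: 58.8
```

```bash
python3 c.py 536.1 193.8 43.5 19 577 230.2
```

```text
[2.7, -2.9] [6.0, -7.7] [8.7, -12.7] [10.9, -18.0] [12.6, -23.6] [13.6, -29.2] [14.1, -35.0] [13.9, -40.7] [13.2, -46.4] [11.8, -52.0] [9.9, -57.4] [7.4, -62.6] [4.4, -67.6] [0.9, -72.1] [-3.0, -76.3] [-7.4, -80.0] [-12.2, -83.3] [-17.2, -86.0] [-22.5, -88.2]
```

Request:
move_arm:
  targets:
    - {"travel": [2.7, -2.9, 0], "spin": 0}
    - {"travel": [6, -7.7, 0], "spin": 0}
    - {"travel": [8.7, -12.7, 0], "spin": 0}
    - {"travel": [10.9, -18, 0], "spin": 0}
    - {"travel": [12.6, -23.6, 0], "spin": 0}
    - {"travel": [13.6, -29.2, 0], "spin": 0}
    - {"travel": [14.1, -35, 0], "spin": 0}
    - {"travel": [13.9, -40.7, 0], "spin": 0}
    - {"travel": [13.2, -46.4, 0], "spin": 0}
    - {"travel": [11.8, -52, 0], "spin": 0}
    - {"travel": [9.9, -57.4, 0], "spin": 0}
    - {"travel": [7.4, -62.6, 0], "spin": 0}
    - {"travel": [4.4, -67.6, 0], "spin": 0}
    - {"travel": [0.9, -72.1, 0], "spin": 0}
    - {"travel": [-3, -76.3, 0], "spin": 0}
    - {"travel": [-7.4, -80, 0], "spin": 0}
    - {"travel": [-12.2, -83.3, 0], "spin": 0}
    - {"travel": [-17.2, -86, 0], "spin": 0}
    - {"travel": [-22.5, -88.2, 0], "spin": 0}

```text
time_s: 16.05
tool_pos: [556.1, 142.6, 223.3]
ee_rot: [2.181, 2.259, 0.006]
ft_force: [3.0, 4.2, 1.2]
width: 23.9
finger_force: 58.7
```

```bash
python3 c.py 536.1 193.8 -70.5 26 554.5 142
```

```text
[-5.6, -1.7] [-11.2, -2.7] [-17.0, -3.2] [-22.7, -3.0] [-28.4, -2.3] [-34.0, -0.9] [-39.4, 1.0] [-44.6, 3.5] [-49.6, 6.5] [-54.1, 10.0] [-58.3, 13.9] [-62.0, 18.3] [-65.3, 23.1] [-68.0, 28.1] [-70.2, 33.4] [-71.9, 39.0] [-72.9, 44.6] [-73.4, 50.4] [-73.2, 56.1] [-72.5, 61.8] [-71.1, 67.4] [-69.2, 72.8] [-66.7, 78.0] [-63.7, 83.0] [-60.2, 87.5] [-56.3, 91.7]
```

Request:
move_arm:
  targets:
    - {"travel": [-5.6, -1.7, 0], "spin": 0}
    - {"travel": [-11.2, -2.7, 0], "spin": 0}
    - {"travel": [-17, -3.2, 0], "spin": 0}
    - {"travel": [-22.7, -3, 0], "spin": 0}
    - {"travel": [-28.4, -2.3, 0], "spin": 0}
    - {"travel": [-34, -0.9, 0], "spin": 0}
    - {"travel": [-39.4, 1, 0], "spin": 0}
    - {"travel": [-44.6, 3.5, 0], "spin": 0}
    - {"travel": [-49.6, 6.5, 0], "spin": 0}
    - {"travel": [-54.1, 10, 0], "spin": 0}
    - {"travel": [-58.3, 13.9, 0], "spin": 0}
    - {"travel": [-62, 18.3, 0], "spin": 0}
    - {"travel": [-65.3, 23.1, 0], "spin": 0}
    - {"travel": [-68, 28.1, 0], "spin": 0}

```text
time_s: 17.45
tool_pos: [487.0, 168.4, 223.1]
ee_rot: [2.182, 2.256, -0.002]
ft_force: [2.3, -4.4, 10.9]
width: 23.6
finger_force: 59.6
```

Request:
move_arm:
  targets:
    - {"travel": [-1.2, 2.7, 0], "spin": 0}
    - {"travel": [-2.2, 5.3, 0], "spin": 0}
    - {"travel": [-3.1, 8.1, 0], "spin": 0}
    - {"travel": [-3.9, 10.9, 0], "spin": 0}

```text
time_s: 17.85
tool_pos: [482.8, 179.3, 223.1]
ee_rot: [2.182, 2.257, -0.004]
ft_force: [-1.4, -4.9, 12.2]
width: 23.7
finger_force: 59.8
```

Request:
move_arm:
  targets:
    - {"travel": [-0.5, 2.8, 0], "spin": 0}
    - {"travel": [-1, 5.6, 0], "spin": 0}
    - {"travel": [-1.3, 8.5, 0], "spin": 0}

```text
time_s: 18.15
tool_pos: [481.2, 187.8, 223.1]
ee_rot: [2.182, 2.257, -0.005]
ft_force: [-2.0, -4.7, 12.9]
width: 23.5
finger_force: 59.9
```

Request:
move_arm:
  targets:
    - {"travel": [-0.2, 2.9, 0], "spin": 0}
    - {"travel": [-0.1, 5.7, 0], "spin": 0}
    - {"travel": [0, 8.6, 0], "spin": 0}

```text
time_s: 18.45
tool_pos: [480.9, 196.6, 223.0]
ee_rot: [2.182, 2.258, -0.005]
ft_force: [-2.7, -3.9, 13.5]
width: 23.7
finger_force: 60.0
```

Request:
move_arm:
  targets:
    - {"travel": [0.3, 2.8, 0], "spin": 0}
    - {"travel": [0.7, 5.7, 0], "spin": 0}
    - {"travel": [1.4, 8.5, 0], "spin": 0}

```text
time_s: 18.75
tool_pos: [481.5, 201.4, 222.8]
ee_rot: [2.182, 2.254, -0.017]
ft_force: [-10.0, -19.9, 27.1]
width: 23.5
finger_force: 61.6
```

The force jumped to 20 N at the predicted 6.5 rad, so the crank is at its stop. I'll relax the push, release and go up.

Request:
move_arm:
  targets:
    - {"travel": [0, 0, 0], "spin": 0}
    - {"travel": [-0.5, -2, 0], "spin": 0}
    - {"travel": [-0.5, -2.5, 0], "spin": 0}

```text
time_s: 19.05
tool_pos: [481.3, 200.8, 222.9]
ee_rot: [2.182, 2.256, -0.01]
ft_force: [-4.6, -8.5, 17.3]
width: 23.9
finger_force: 60.4
```

Request:
move_arm:
  targets:
    - {"travel": [-0.5, 0, 0], "spin": 0}
    - {"travel": [-0.5, 0, 0], "spin": 0}
    - {"travel": [-0.5, 0, 0], "spin": 0}
    - {"travel": [-0.5, 0, 0], "spin": 0}
    - {"travel": [-0.5, 0, 0], "spin": 0}
    - {"travel": [-0.5, 0, 0], "spin": 0}
    - {"travel": [-0.5, 0, 0], "spin": 0}
    - {"travel": [0, 0, 10], "spin": 0}
    - {"travel": [0, 0, 30], "spin": 0}
    - {"travel": [0, 0, 60], "spin": 0}
    - {"travel": [0, 0, 100], "spin": 0}
    - {"travel": [-10, 30, 120], "spin": 0}
    - {"travel": [-30, 70, 120], "spin": 0}
    - {"travel": [-50, 110, 120], "spin": 0}
    - {"travel": [-50, 150, 120], "spin": 0}
    - {"travel": [-50, 150, 120], "spin": 0}
    - {"travel": [-50, 150, 120], "spin": 0}
  claw: 80

```text
time_s: 20.75
tool_pos: [431.9, 355.2, 342.7]
ee_rot: [-2.179, -2.263, -0.0]
ft_force: [0.5, -0.9, 0.0]
width: 68.5
finger_force: 0.0
```

Run:
```python
from h import *
s=ctrl.get_state();print(s["tool_pos"],s["width"],s["ft_force"],s["time_s"])
o=[]
for n,b in(("top",(180,170,270,240)),("side",(220,130,310,245))):
    im=cams.camera(n);x0,y0,x1,y1=b
    a=cv2.resize(im[y0:y1,x0:x1,::-1],None,fx=4.4,fy=4.4,interpolation=cv2.INTER_CUBIC)
    o.append(cv2.copyMakeBorder(a,0,506-a.shape[0],0,0,cv2.BORDER_CONSTANT))
cv2.imwrite("pics/j.png",np.hstack(o))
```

```text
[431.87560863 355.15098213 342.72613042] 68.498996460024 [ 4.79052403e-01 -8.81792191e-01  6.58453944e-04] 20.75
```

View pics/j.png

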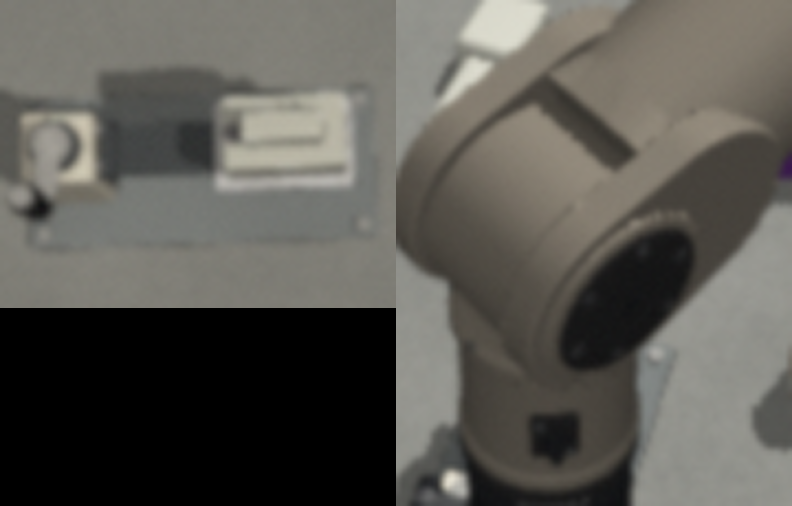

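The top pane shows the cartridge wholly on the raised platform, with the platform rim at (214–355, 92–190) all round it. The sleeve cap is at (20,200). I'll do one last numeric check that the crank did not slip back, then hand in.

Run:
```python
from h import *
t=lambda p:(np.array(p)+.5)/4.4-.5+[180,170]
c=plane("top",t((20,200)),258);print(c)
if c[1]>195: print(ctrl.close_job())
```

```text
[478.01038598 196.74115923 258.        ]
the job is handed in; nothing more can be done
None
```

The cartridge is standing fully on the platform, the crank was turned clockwise about 6.5 rad to its stop and released, and the job is handed in at about 21 s; two caveats are that pressing the cartridge down turned the crank back about 0.3 rad before I cranked, and that my last look put the sleeve cap about 4 mm short of where I let go, roughly the camera's error.

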